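Park a varnished wooden base in the drying bay

ROBOT

A 6-joint arm with a two-finger parallel gripper is mounted at the origin on the work surface. World frame = base frame: x ahead of the robot, y to its left, z up, the work surface at z = 0. Lengths are in m, angles in degrees, forces in N, time in s.
With the tool pointing down it reaches from about 0.4 to 0.825 m from the base axis. Payload 7 kg.
Tool frame: the origin (TCP) lies at the very end of the fingers, on their centre line; the grasp point (between the pads) lies 19 mm behind it (r.hold_point_z is the distance from the TCP to the grasp point, in m); x points along the fingers, y is the direction in which the jaws open and shut, and the axes are right-handed (so a half turn about x gives the same grasp; the last joint's range is limited). The gripper opens to 88 mm and grips with 3 to 60 N. Pads are 19 mm wide; open, the fingers measure 130 mm over their backs; the gripper's body (78 mm by 193 mm) begins 47 mm behind the grasp point.
Start: joints at [85.376, 20.546, 0.682, 0, -70.136, -16.507], TCP at [0.243, 0.63, 0.198] pointing down, gripper open.
Joint ranges: [-176.03, 176.03], [-82.01, 121.73], [-58.28, 71.71], [-173.87, 95.51], [-174.79, -0.11], [-173.66, 173.66]. Speed limits (degrees/s): [136.94, 136.94, 172.46, 180, 180, 180].

INTERFACE

Orientations are given as [roll, pitch, yaw] about the fixed x, y, z axes, in that order (R = Rz(yaw) Ry(pitch) Rx(roll)).
In Python, from plant import r gives the robot as it stands. The module is installed in compiled form; this text tells all that it offers.
- The arm moves only by the shell command python3 -m creep 'ROWS' [FORCE]. ROWS is JSON, a list of rows, each a list of 7 numbers: the turn, a rotation vector about the tool's x, y, z in rad, then the shift along the tool's x, y, z in cm, then the opening in per cent of the stroke, from 0 (shut) to 100 (fully open). In form: [[rx, ry, rz, x, y, z, fingers], ...]. A call has 1 to 8 rows; each row shifts and turns the commanded pose from where the row before left it, along the tool's axes as they then stand; what a row does not reach is not made up. A row lasts 1/10 s, in which the tool goes at most 50 mm and 8.59 degrees, less where a joint would pass 70% of its speed; a pose out of reach is approached as far as the arm can. A call is refused whole if a number of a shift passes 5 or a number of a turn 0.15, either way. A call with a gripper value outside its range is refused whole. The fingers move at their own pace and stop on an object; FORCE is the grip in N (left out, the last holds). Time passes only in rows, so rows that do not move let the fingers close. It gives the time, the measured TCP pose, the force and the opening at its end, in the units of the state.
- r.get_state(): the state, without advancing time (a new reading comes with each control period).
- r.capture(name): name is "scene" or "top"; returns (picture, depth): 480x640x3 uint8, blue, green, red; 480x640 float32, m along the optical axis (not along the pixel's ray), 0 where there is no reading.
- r.camera_info(name): a dict with "fovy" (degrees; the focal length in pixels is half the picture's height over the tangent of half this angle, whatever the lens; pixels are square), "cx", "cy" (the principal point, pixels), "dist_coeffs" ([k1, k2, p1, p2, k3] as OpenCV has them; the pictures are not rectified), "camera_from_world" (4x4, takes a point from world to camera coordinates). Camera axes: x right, y down, z forward; pixel columns grow to the right and rows downward; lengths in m; the calibration is good to about 2 mm. A picture is of the moment at which its call begins. camera_info takes no time and is no camera call.
- r.close_job(): hands the job in, once; it reports no verdict.
Trained networks look in the newest picture that a camera, given by its name, has taken for a name from the list of things; names that differ only in an ending like _2 or _b are one class to them, and where a whole thing is asked for, a point or a joint stands for the part that bears it (a point fixed in the world has none). Each returns a list of dicts, best first, with "score" (0 to 1); they miss things now and then, are a little off and sometimes report something else, mostly with a low value. They report only what shows in the picture. A call takes as long as a camera call. They do not tell look-alikes from the thing itself.
- r.look_for(query, camera): "rect" ([left, top, right, bottom] in pixels, round what is visible of it).
- r.masks_of(query, camera): "pixels" (480x640 bool, what is visible of it) and "rect" ([left, top, right, bottom] in pixels, round what is visible of it).
The state is a dict: "time_s": time; "joints": joint angles; "qd": joint speeds; "joint_torque": joint torques, N m; "tcp_pos": TCP position; "eef_rot": TCP orientation; "contact_force": force on the tool from outside, world axes, zero at the start; "moment": the same for the moment, N m; "gripper_width": finger opening in m.
Only numpy, scipy, OpenCV 4.12 (cv2) and the standard library are available. Lean on these libraries where they do the work, as an engineer would, in place of code of your own. Each camera call takes 0.05 s, during which the arm holds its last target. There are 200 camera calls.

TASK

Press down the long metal plate of the drying bay with one fingertip to swing its spring-closed flap open and, while that finger holds it open, push the round wooden base along the channel with the other fingertip until it is wholly inside the bay. Then draw back and let the flap spring fully shut behind it. The base is freshly varnished: only push it, never lift, carry or tip it, and leave the things standing around the bay where they are.

Things in the scene. Friction and masses are not known exactly. Their poses are not given: they have to be found in the camera images.
- bay: Drying bay: dark wooden fixture, fixed, base 178 x 66 mm. Origin: bench height, channel centre line, below the flap's front edge. x runs along the channel into the bay (push direction), y left, z up. All mm below are in this frame. Channel floor z 4; sides at y -23 and +23; right side z 14 high (24 past x 0), left 10; open at x -112, stop wall at x 62. The flap covers x 0 to 62.
- flap (a joint): Flap angle (rad): 0 shut, 1.22 at the stop. One rigid bent aluminium piece on a hinge along x at y 30, z 7: cover over the bay (underside z 24, front lip down to z 15) and, left of the hinge, the press plate. Pressing the plate down lifts the cover and turns it left. At 1.1 it stands up between plate and channel, top z 60; what is forward of x 20 then lies within y 15 to 37. A spring shuts it.
- press_plate_end (a point): Middle (x -44) of the outer long edge of the flap's press plate; moves with the flap. Plate: x -110 to 22, 72 mm wide from hinge to this edge, 3 thick. Flap shut: it rises steeply (69 degrees) leftwards, this edge at y 56, z 74. At 1.2 rad it lies level, top z 8.5. About 5 N down, 24 mm left of the hinge, holds it open; a fingertip can slide along it in x while pressing.
- lip (a point): Middle of the lower edge of the lip at the front of the flap (x 0 to 3, y -19 to 5 when shut); moves with the flap. Shut, it hangs at z 15, 7 mm lower than the top of the wooden base, and stops the base from entering or bars its way out.
- base_center (a point): Centre of the round pale wooden base, a disc 40 mm across, 18 high, about 35 g, flat on the channel floor in front of the flap (centre z 13, top z 22). It is wholly behind the lip when its centre is at x 24 or more; it meets the stop wall at x 42.
- figure: Bystander: cone-shaped figure with a ball head, 52 mm wide, 99 mm tall, standing; origin under its centre.
- pot: Bystander: small closed jar, 48 mm wide, 55 mm tall; origin under its centre.
- spool: Bystander: wooden spool, 38 mm wide, 42 mm tall, standing; origin under its centre.
Not all that is in view belongs to the job. What is shaped like the part that bears base_center but green is not meant.

How it is judged (in metres and radians):
On the way, in this order (a step that is already met when the one before it is completed fails the run):
1. the flap is held open by a finger while the base still lies in front of it (value of joint flap above 0.7 rad and x of base_center in the frame of bay below -0.015 m and contact force between the fingers and flap above 0.3 N), for 0.2 s.
2. the base is pushed wholly in behind the lip while a finger holds the flap open (value of joint flap above 0.5 rad and x of base_center in the frame of bay above 0.0235 m and contact force between the fingers and flap above 0.3 N), for 0.05 s.
At the end, for the whole second after the job is handed in: The flap is shut (within 0.06 rad), and the base lies flat and at rest on the channel floor behind the lip, its centre 22.5 to 46 mm past the bay's origin and within 8 mm of the channel's centre line (value of joint flap below 0.06 rad and x of base_center in the frame of bay between 0.0225 and 0.046 m and y of base_center in the frame of bay between -0.008 and 0.008 m and z of base_center in the frame of bay between 0.009 and 0.017 m and angle between base_center's own z axis and vertical below 0.1 rad and linear speed of base below 0.01 m/s); the robot touches nothing.
It fails at once if the base is lifted more than 8 mm off the channel floor (z of base_center in the frame of bay above 0.021 m).
It fails at once if the base is tipped by more than 20 degrees (angle between base_center's own z axis and vertical above 0.35 rad).
It fails at once if a bystander is moved by more than 20 mm or knocked over (distance of any of figure, pot, spool from where it was at the start of the episode above 0.02 m or angle between any of figure, pot, spool's own z axis and vertical above 0.4 rad).
It also fails if it takes over 40 s, if anything falls off the work surface, if the arm or the gripper's body presses on something with over 40 N, if the wrist force passes 120 N, or if a joint passes its speed limit or range.

## Working session

There is one attempt and no reset: what is moved stays moved. The work goes in short steps, Python scripts to look and compute and a shell command to move; the robot and the scene stay as the last step left them, time stands still between calls to the robot, and variables do not carry over. Pictures are saved under pics/ and viewed, about 8 in all and at most 12, crops included, and the job is handed in when it is done.

```bash
mkdir -p pics
cat > h.py <<'E'
import numpy as np, cv2
from plant import r
def K(n):
    i=r.camera_info(n); f=240/np.tan(np.radians(i["fovy"]/2))
    return np.array([[f,0,i["cx"]],[0,f,i["cy"]],[0,0,1.]]),np.array(i["dist_coeffs"],float),np.array(i["camera_from_world"])
def cloud(n,d):
    k,dc,T=K(n); v,u=np.mgrid[0:480,0:640]
    p=cv2.undistortPoints(np.stack([u,v],-1).reshape(-1,1,2).astype(np.float32),k,dc).reshape(480,640,2)
    c=np.dstack([p[...,0]*d,p[...,1]*d,d,np.ones_like(d)])
    return (c@np.linalg.inv(T).T)[...,:3]
E
python3 - <<'E'
from h import *
for n in("scene","top"):
    im,d=r.capture(n); cv2.imwrite(f"pics/{n}0.png",im); np.save(f"{n}0.npy",d)
    P=cloud(n,d); print(n,np.round(K(n)[2],2).tolist())
    for q in("bay","flap","base_center","figure","pot","spool"):
        for m in r.masks_of(q,n)[:3]:
            M=m["pixels"]&(d>0)
            if M.sum()<10: continue
            p=P[M]; print(q,round(m["score"],2),np.round(m["rect"]),p.mean(0).round(3),p.min(0).round(3),p.max(0).round(3))
print(r.get_state())
E
```

```text
scene [[0.44, 0.9, 0.02, -0.29], [0.65, -0.3, -0.7, -0.3], [-0.62, 0.32, -0.71, 1.11], [0.0, 0.0, 0.0, 1.0]]
bay 0.96 [266. 205. 336. 337.] [0.571 0.019 0.027] [ 0.464 -0.045  0.   ] [0.652 0.085 0.077]
flap 0.78 [282. 207. 334. 321.] [0.577 0.033 0.039] [ 0.438 -0.032 -0.002] [0.649 0.103 0.077]
base_center 0.85 [276. 260. 306. 287.] [0.55  0.009 0.02 ] [ 0.522 -0.009  0.005] [0.566 0.03  0.026]
base_center 0.71 [193. 231. 221. 255.] [ 0.43  -0.085  0.016] [ 0.404 -0.104  0.001] [ 0.445 -0.065  0.022]
base_center 0.68 [279. 201. 307. 225.] [0.42  0.07  0.015] [ 0.378  0.051 -0.001] [0.436 0.099 0.022]
figure 0.7 [154. 264. 192. 327.] [ 0.545 -0.169  0.048] [ 0.469 -0.193 -0.001] [ 0.56  -0.143  0.102]
pot 0.87 [310. 334. 347. 386.] [ 0.721 -0.016  0.043] [ 0.692 -0.036  0.003] [0.738 0.009 0.059]
spool 0.9 [401. 247. 427. 287.] [0.625 0.182 0.028] [ 0.571  0.166 -0.001] [0.641 0.231 0.046]
spool 0.44 [282. 208. 337. 320.] [0.578 0.032 0.039] [ 0.482 -0.032 -0.   ] [0.648 0.083 0.077]
top [[-0.0, -1.0, -0.0, 0.06], [-1.0, 0.0, -0.05, 0.57], [0.05, 0.0, -1.0, 0.98], [0.0, 0.0, 0.0, 1.
[... 850 characters left out ...]
0.481 -0.031 -0.005] [0.65  0.086 0.077]
{'time_s': 0.7, 'joints': array([ 8.53767579e+01,  2.05428021e+01,  6.80505377e-01,  2.48738811e-04,
       -7.01375955e+01, -1.65071894e+01]), 'qd': array([-0.04761383, -0.08788385, -0.0587256 , -0.03337292,  0.00918017,
       -0.00684662]), 'joint_torque': array([-5.09089296e-04, -5.82155871e+01,  2.93254566e+01,  7.00177565e+00,
        1.24489781e-02, -2.82200307e-05]), 'tcp_pos': array([0.24333822, 0.6295626 , 0.19809115]), 'eef_rot': array([-138.74254644,   89.99974239,   20.12710654]), 'contact_force': array([ 0.23267371, -0.12091554, -0.28233144]), 'moment': array([ 0.01151095,  0.03916174, -0.01348566]), 'gripper_width': 0.08728661383486826}
```

View pics/scene0.png

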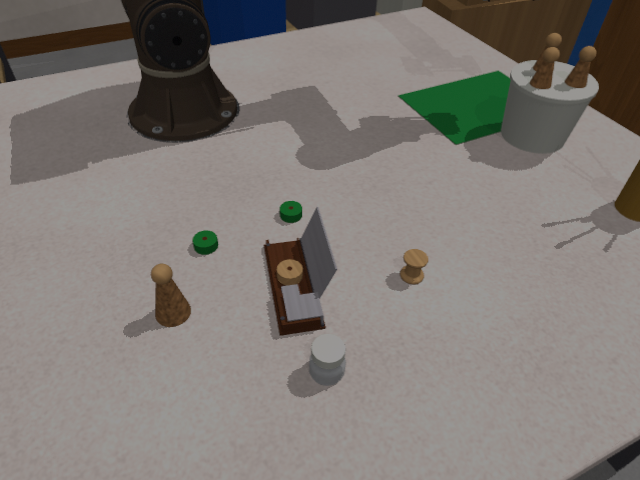

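View pics/top0.png

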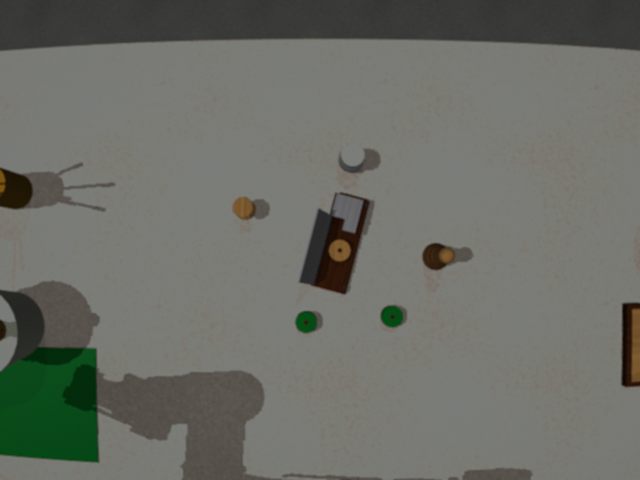

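The scene view shows the bay at px (266–336, 205–337), with the plate on its left and the pale base at (290,272). The two green discs are decoys. The top view agrees, with the base at (340,250) and the channel running up the picture, slightly to the right. Next I fit the bay pose.

Run:
```python
from h import *
from scipy.spatial.transform import Rotation as R
for n in("top","scene"):
    d=np.load(n+"0.npy");P=cloud(n,d).reshape(-1,3); im=cv2.imread(f"pics/{n}0.png").reshape(-1,3).astype(int)
    s=(P[:,0]>.44)&(P[:,0]<.67)&(P[:,1]>-.07)&(P[:,1]<.11)&(d.ravel()>0)
    P=P[s];c=im[s]
    pl=P[(P[:,2]>.034)&(P[:,2]<.085)]
    # plate line after removing lean: fit plane
    m=pl.mean(0);u,S,v=np.linalg.svd(pl-m);nn=v[2]*np.sign(v[2][2])
    h=np.cross(nn,[0,0,1]);h/=np.linalg.norm(h); h*=np.sign(h[0]); yaw=np.arctan2(h[1],h[0])
    print(n,"plate n",nn.round(3),"tilt",np.degrees(np.arccos(nn[2])).round(1),"yaw",np.degrees(yaw).round(2),len(pl), "z",pl[:,2].max())
    low=P[(P[:,2]>.006)]
    rc=cv2.minAreaRect((low[:,:2]*1000).astype(np.float32));print("rect",rc)
    for y in (yaw,np.radians(-15),):
        ex=np.array([np.cos(y),np.sin(y)]);ey=np.array([-ex[1],ex[0]])
        X=P[:,:2]@ex*1e3;Y=P[:,:2]@ey*1e3;Z=P[:,2]*1e3
        k=(Z>34)&(Z<85); q=lambda a:np.percentile(a,[1,50,99]).round(1)
        print(np.degrees(y).round(1),"plate X(-110,22)",q(X[k]),"y at z40.. -> hinge y0:",np.median(Y[k]-(30+(Z[k]-7)*26/67)).round(1))
        k=(Z>21)&(Z<31)&(c.max(1)-c.min(1)<30);print("cover X(0,62) Y",q(X[k]),q(Y[k]),k.sum())
        k=(Z>16)&(Z<30)&(c[:,2]-c[:,0]>45);print("base X Y Z",q(X[k]),q(Y[k]),q(Z[k]),k.sum())
        k=Z>7;print("all X(-112,66) Y(-27,)",q(X[k]),q(Y[k]))
s=r.get_state();print(R.from_euler("xyz",s["eef_rot"],degrees=True).as_matrix().round(3))
```

```text
top plate n [-0.238 -0.893  0.382] tilt 67.5 yaw -14.9 812 z 0.07684524847036767
rect ((560.458251953125, 21.261474609375), (88.9474868774414, 178.0857391357422), 74.9984359741211)
-14.9 plate X(-110,22) [450.2 514.8 579.5] y at z40.. -> hinge y0: 150.4
cover X(0,62) Y [457.8 591.9 623.9] [124.1 156.3 189.6] 1033
base X Y Z [503.8 522.2 540.3] [132.6 151.  169.7] [17.4 21.2 24.9] 364
all X(-112,66) Y(-27,) [450.3 538.4 623.3] [124.1 175.2 208.5]
-15.0 plate X(-110,22) [449.8 514.5 579.2] y at z40.. -> hinge y0: 151.3
cover X(0,62) Y [457.4 591.7 623.6] [125.1 157.3 190.6] 1033
base X Y Z [503.6 521.9 540. ] [133.5 151.9 170.6] [17.4 21.2 24.9] 364
all X(-112,66) Y(-27,) [449.9 538.1 623. ] [125.  176.1 209.4]
scene plate n [-0.238 -0.896  0.374] tilt 68.0 yaw -14.88 1236 z 0.07740538953471521
rect ((562.2816772460938, 20.340282440185547), (89.65623474121094, 179.7613067626953), 74.91634368896484)
-14.9 plate X(-110,22) [451.9 524.6 582.7] y at z40.. -> hinge y0: 149.3
cover X(0,62) Y [458.5 593.8 627. ] [125.9 157.8 188.6] 1403
base X Y Z [494.1 525.5 621.4] [125.4 149.4 170. ] [16.3 23.1 26.3] 426
all X(-112,66) Y(-27,) [452.7 550.5 627. ] [123.2 173.  207.7]
-15.0 plate X(-110,22) [451.5 524.2 582.3] y at z40.. -> hinge y0: 150.4
cover X(0,62) Y [458.1 593.5 626.7] [127.2 159.1 189.7] 1403
base X Y Z [493.9 525.1 621.1] [126.5 150.5 171.1] [16.3 23.1 26.3] 426
all X(-112,66) Y(-27,) [452.3 550.2 626.7] [124.4 174.3 208.7]
[[ 0.    -0.36  -0.933]
 [ 0.    -0.933  0.36 ]
 [-1.    -0.    -0.   ]]
```

```bash
python3 -m creep '[[-0.108,0,0,0,0,0,37.5],[0,0,0,0,3.6,-2.9,37.5],[0,0,0,0,3.6,-2.9,37.5],[0,0,0,0,3.6,-2.9,37.5],[0,0,0,0,3.6,-2.9,37.5],[0,0,0,0,3.6,-2.9,37.5],[0,0,0,0,3.6,-2.9,37.5],[0,0,0,0,3.6,-2.9,37.5]]' 20
python3 -m creep '[[0,0,0,0,3.6,-2.9,37.5],[0,0,0,0,3.6,-2.9,37.5],[0,0,0,0,3.6,-2.9,37.5],[0,0,0,0,3.6,-2.9,37.5],[0,0,0,0,3.6,-2.9,37.5],[0,0,0,0,3.6,-2.9,37.5],[0,0,0,0,0,0,37.5],[0,0,0,0,0,0,37.5]]'
cat >> h.py <<'E'
def bay(s=None):
    s=s or r.get_state(); p=np.array(s["tcp_pos"])*1e3; a=np.radians(-14.9)
    x=p[0]*np.cos(a)+p[1]*np.sin(a)-560; y=-p[0]*np.sin(a)+p[1]*np.cos(a)-150.3
    from scipy.spatial.transform import Rotation as R
    M=R.from_euler("xyz",s["eef_rot"],degrees=True).as_matrix()
    print("t",s["time_s"],"bay xyz",np.round([x,y,p[2]],1),"Aouter",round(y+21+s["gripper_width"]*500,1),"w",s["gripper_width"],"F",np.round(s["contact_force"],1),"toolz yaw",np.degrees(np.arctan2(M[1,2],M[0,2])).round(2),"down",M[:,0].round(3))
E
python3 -c "
from h import *
bay()"
```

```text
time_s: 1.5
tcp_pos: [0.3749, 0.3321, 0.1984]
eef_rot: [-107.4, 90.0, 57.7]
contact_force: [1.1, 0.5, -1.0]
gripper_width: 0.0339
time_s: 2.3
tcp_pos: [0.4872, 0.079, 0.198]
eef_rot: [-55.4, 90.0, 109.5]
contact_force: [0.9, 0.1, 0.6]
gripper_width: 0.0329
t 2.3 bay xyz [-109.5   51.3  198. ] Aouter 88.8 w 0.03291003522653777 F [0.9 0.1 0.6] toolz yaw 164.88 down [-0.  0. -1.]
```

```bash
python3 -m creep '[[0,0,0,0,2.2,-1.6,37.5],[0,0,0,0,2.3,-1.55,37.5],[0,0,0,3.5,0,0,37.5],[0,0,0,3.5,0,0,37.5],[0,0,0,3.5,0,0,37.5],[0,0,0,3.3,0,0,37.5],[0,0,0,0,0,0,37.5]]'
python3 -c "
from h import *
bay()
im,d=r.capture('scene');cv2.imwrite('pics/s1.png',cv2.resize(im[150:350,200:430],None,fx=3,fy=3,interpolation=3))"
```

```text
time_s: 3.0
tcp_pos: [0.5024, 0.0288, 0.0565]
eef_rot: [33.3, 89.6, -161.6]
contact_force: [0.2, 0.5, 0.3]
gripper_width: 0.0328
t 3.0 bay xyz [-81.9   6.7  56.5] Aouter 44.1 w 0.032811314632882664 F [0.2 0.5 0.3] toolz yaw 165.12 down [-0.007 -0.002 -1.   ]
```

View pics/s1.png

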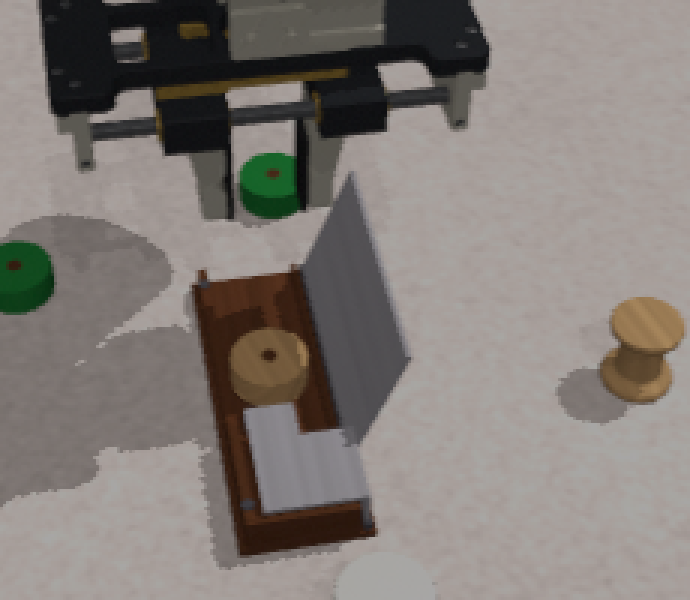

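```bash
python3 -m creep '[[0,0,0,0.3,-0.8,0,37.5],[0,0,0,0.4,-0.8,0,37.5],[0,0,0,0.6,-0.6,0,37.5],[0,0,0,0.8,0,0,37.5],[0,0,0,0,0,0,37.5]]'
python3 -c "
from h import *
bay()
im,d=r.capture('scene');cv2.imwrite('pics/s2.png',cv2.resize(im[150:350,200:430],None,fx=3,fy=3,interpolation=3))"
```

```text
time_s: 3.55
tcp_pos: [0.5149, 0.0551, 0.0427]
eef_rot: [-125.2, 89.4, 40.0]
contact_force: [-16.2, 18.4, 35.0]
gripper_width: 0.0329
t 3.55 bay xyz [-76.6  35.4  42.7] Aouter 72.8 w 0.03286121541219774 F [-16.2  18.4  35. ] toolz yaw 165.21 down [ 0.008  0.007 -1.   ]
```

View pics/s2.png

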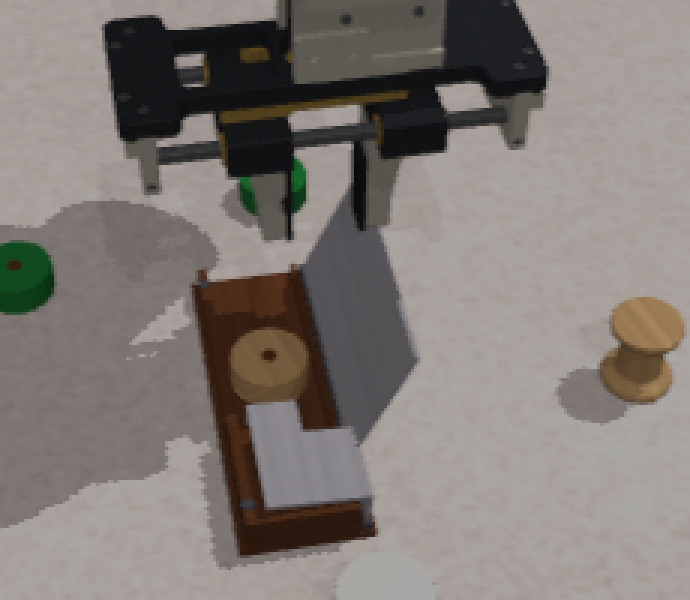

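The tips are at (275,238) and (375,228), and the plate looks barely turned. The force is high at 35 N, so I'll check the geometry in the depth image before going on.

```bash
cat >> h.py <<'E'
def B(P):
    a=np.radians(-14.9);P=P*1e3
    return np.stack([P[...,0]*np.cos(a)+P[...,1]*np.sin(a)-560,-P[...,0]*np.sin(a)+P[...,1]*np.cos(a)-150.3,P[...,2]],-1)
def flap(n="top"):
    im,d=r.capture(n);Q=B(cloud(n,d))
    for lo,hi in((-50,-20),(-20,20)):
        k=(d>0)&(Q[...,0]>lo)&(Q[...,0]<hi)&(Q[...,1]>34)&(Q[...,1]<110)&(Q[...,2]>12)&(Q[...,2]<85);q=Q[k]
        if len(q)>20: print(n,lo,len(q),"outer edge yz",q[np.argmax(np.hypot(q[:,1]-30,q[:,2]-7))].round(0),"angle deg",np.median(np.degrees(np.arctan2(q[:,2]-7,q[:,1]-30))).round(1))
    return im,d,Q
E
python3 - <<'E'
from h import *
bay()
for n in("top","scene"):
    im,d,Q=flap(n)
    for zl in range(40,100,8):
        k=(d>0)&(Q[...,0]>-100)&(Q[...,0]<-60)&(Q[...,2]>zl)&(Q[...,2]<zl+8)&(Q[...,1]>-60)&(Q[...,1]<140)
        q=Q[k]; 
        if len(q): print(n,zl,len(q),"x",q[:,0].min().round(),q[:,0].max().round(),"y hist",dict(zip(*[a.tolist() for a in np.unique((q[:,1]//6*6).astype(int),return_counts=True)])))
bay()
E
```

```text
t 3.6 bay xyz [-76.6  35.1  42.9] Aouter 72.6 w 0.03305370503544936 F [-14.6  18.9  33.9] toolz yaw 165.22 down [ 0.008  0.006 -1.   ]
top -20 98 outer edge yz [ 6. 62. 75.] angle deg 65.7
scene -50 387 outer edge yz [-40.  60.  76.] angle deg 67.0
scene -20 570 outer edge yz [15. 59. 76.] angle deg 67.0
scene 40 63 x -100.0 -61.0 y hist {42: 61, 48: 2}
scene 48 61 x -99.0 -61.0 y hist {42: 10, 48: 51}
scene 56 58 x -100.0 -60.0 y hist {48: 51, 54: 7}
scene 64 26 x -73.0 -60.0 y hist {54: 26}
scene 72 64 x -87.0 -60.0 y hist {0: 7, 6: 8, 12: 9, 48: 17, 54: 11, 60: 12}
scene 80 105 x -87.0 -64.0 y hist {0: 17, 6: 15, 12: 16, 48: 21, 54: 16, 60: 17, 66: 3}
scene 88 118 x -87.0 -64.0 y hist {0: 13, 6: 20, 12: 21, 48: 21, 54: 23, 60: 16, 66: 4}
scene 96 87 x -80.0 -64.0 y hist {0: 15, 6: 14, 12: 14, 48: 16, 54: 9, 60: 16, 66: 3}
t 3.7 bay xyz [-76.6  34.8  43. ] Aouter 72.3 w 0.032983139929170784 F [-15.7  18.9  34. ] toolz yaw 165.22 down [ 0.008  0.006 -1.   ]
```

The depth image shows the fingertips really at z≈74, resting on the plate's edge, while the reported TCP z is 43. I'll back off and measure that height offset in free air.

```bash
python3 -m creep '[[0,0,0,-2.5,0,0,37.5],[0,0,0,-1.5,1.5,0,37.5],[0,0,0,0,1.5,0,37.5],[0,0,0,0,0,0,37.5],[0,0,0,0,0,0,37.5],[0,0,0,0,0,0,37.5]]'
python3 - <<'E'
from h import *
bay()
im,d,Q=flap("scene")
for lo,hi in((-60,5),(5,80)):
    k=(d>0)&(Q[...,0]>-110)&(Q[...,0]<-50)&(Q[...,2]>78)&(Q[...,2]<120)&(Q[...,1]>lo)&(Q[...,1]<hi)
    q=Q[k];print(len(q),np.percentile(q,[0,2,50,98,100],axis=0).round(0).tolist())
cv2.imwrite('pics/s3.png',cv2.resize(im[120:320,200:430],None,fx=3,fy=3,interpolation=3))
# projection of reported tips
k,dc,T=K("scene");p=np.array(r.get_state()["tcp_pos"])
for o in((0,0,0),(0,0,.03)):
    print(cv2.projectPoints((p+o)[None],cv2.Rodrigues(T[:3,:3])[0],T[:3,3],k,dc)[0].ravel(), "crop px x3 of (x-200,y-120)")
E
```

```text
time_s: 4.3
tcp_pos: [0.5035, 0.0208, 0.0784]
eef_rot: [37.1, 89.9, -157.8]
contact_force: [0.0, -0.4, -0.1]
gripper_width: 0.033
t 4.3 bay xyz [-78.8  -0.7  78.4] Aouter 36.8 w 0.03297990503078752 F [ 0.  -0.4 -0.1] toolz yaw 165.04 down [-0.001 -0.    -1.   ]
scene -50 357 outer edge yz [-45.  57.  77.] angle deg 69.8
scene -20 520 outer edge yz [11. 56. 77.] angle deg 70.0
52 [[-79.0, -33.0, 110.0], [-79.0, -33.0, 110.0], [-68.0, -26.0, 115.0], [-66.0, -18.0, 120.0], [-66.0, -18.0, 120.0]]
67 [[-85.0, 16.0, 108.0], [-84.0, 16.0, 109.0], [-68.0, 20.0, 115.0], [-66.0, 31.0, 120.0], [-65.0, 31.0, 120.0]]
[282.9542903  222.86498926] crop px x3 of (x-200,y-120)
[282.43308044 207.72880167] crop px x3 of (x-200,y-120)
```

View pics/s3.png

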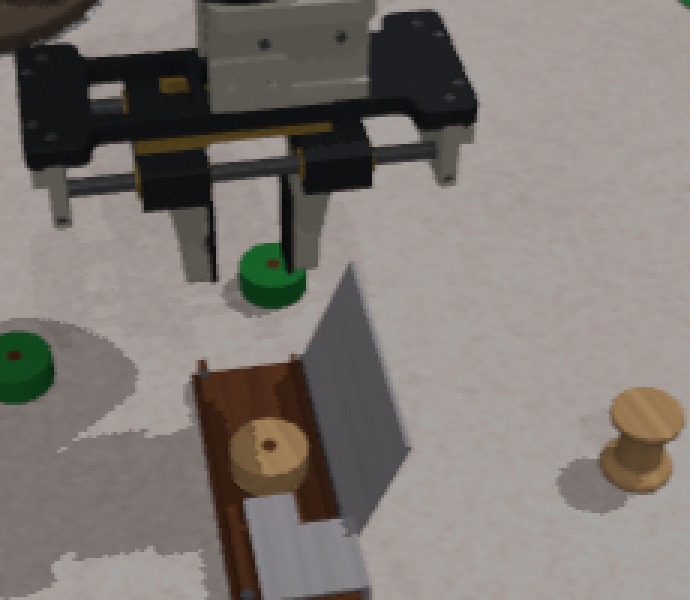

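In free air the fingertips show at z≈108 while the TCP reads 78, so the tips sit about 30 mm above the reported TCP. Lateral positions agree. One more check before descending: how far above the tips the gripper body sits.

Run:
```python
from h import *
im,d=r.capture("scene");Q=B(cloud("scene",d))
for lo in range(-110,115,15):
    k=(d>0)&(Q[...,0]>-130)&(Q[...,0]<-20)&(Q[...,2]>90)&(Q[...,2]<260)&(Q[...,1]>=lo)&(Q[...,1]<lo+15)
    q=Q[k]
    if len(q): i=q[:,2].argsort()[:3]; print(lo,len(q),q[i].round(0).tolist())
```

```text
-110 54 [[-42.0, -95.0, 207.0], [-42.0, -96.0, 208.0], [-42.0, -95.0, 208.0]]
-95 664 [[-41.0, -82.0, 175.0], [-40.0, -88.0, 175.0], [-41.0, -84.0, 175.0]]
-80 527 [[-48.0, -75.0, 185.0], [-48.0, -66.0, 185.0], [-48.0, -78.0, 185.0]]
-65 402 [[-81.0, -51.0, 174.0], [-79.0, -51.0, 178.0], [-91.0, -51.0, 178.0]]
-50 631 [[-68.0, -35.0, 143.0], [-68.0, -35.0, 144.0], [-66.0, -35.0, 148.0]]
-35 878 [[-68.0, -20.0, 110.0], [-68.0, -24.0, 111.0], [-68.0, -26.0, 112.0]]
-20 645 [[-70.0, -17.0, 108.0], [-69.0, -19.0, 110.0], [-70.0, -20.0, 111.0]]
-5 504 [[-48.0, 9.0, 185.0], [-48.0, 8.0, 185.0], [-48.0, 7.0, 185.0]]
10 858 [[-69.0, 18.0, 110.0], [-69.0, 19.0, 110.0], [-75.0, 16.0, 110.0]]
25 782 [[-70.0, 28.0, 110.0], [-68.0, 29.0, 111.0], [-67.0, 26.0, 112.0]]
40 492 [[-42.0, 40.0, 177.0], [-40.0, 46.0, 179.0], [-41.0, 42.0, 180.0]]
55 397 [[-48.0, 57.0, 185.0], [-48.0, 60.0, 185.0], [-48.0, 59.0, 185.0]]
70 626 [[-42.0, 81.0, 173.0], [-49.0, 80.0, 175.0], [-60.0, 80.0, 175.0]]
85 371 [[-39.0, 86.0, 176.0], [-39.0, 87.0, 176.0], [-40.0, 87.0, 177.0]]
```

Body bottom is 65 mm above the tips, matching the spec, so only the reported TCP height is off (true tip z ≈ TCP + 29). I'm going in lower, with the opening set to 40 mm.

```bash
python3 -m creep '[[0,0,0,1.5,-0.6,0,45.5],[0,0,0,2.0,-0.55,0,45.5],[0,0,0,1.5,0,0,45.5],[0,0,0,0,0,0,45.5],[0,0,0,0,0,0,45.5]]'
python3 -m creep '[[0,0,0,0.3,-0.8,0,45.5],[0,0,0,0.4,-0.8,0,45.5],[0,0,0,0.5,-0.6,0,45.5],[0,0,0,0,0,0,45.5],[0,0,0,0,0,0,45.5]]'
python3 - <<'E'
from h import *
bay()
flap("scene");flap("top")
E
```

```text
time_s: 4.9
tcp_pos: [0.5066, 0.032, 0.0289]
eef_rot: [50.9, 89.9, -144.1]
contact_force: [0.5, -0.4, 0.0]
gripper_width: 0.0399
time_s: 5.4
tcp_pos: [0.5127, 0.0537, 0.0172]
eef_rot: [-147.3, 90.0, 17.8]
contact_force: [-1.2, -0.9, 1.7]
gripper_width: 0.0398
t 5.4 bay xyz [-78.4  33.4  17.2] Aouter 74.3 w 0.03979899617520033 F [-1.2 -0.9  1.7] toolz yaw 165.1 down [ 0.  0. -1.]
scene -50 553 outer edge yz [-43.  81.  61.] angle deg 48.6
scene -20 799 outer edge yz [ 4. 80. 63.] angle deg 48.6
top -20 238 outer edge yz [ 6. 80. 62.] angle deg 47.0
```

```bash
python3 -m creep '[[0,0,0,0.8,0.15,0,45.5],[0,0,0,0.8,0.15,0,45.5],[0,0,0,0.8,0.15,0,45.5],[0,0,0,0.6,0.1,0,45.5],[0,0,0,0.2,0.1,0,45.5],[0,0,0,0,0,0,45.5],[0,0,0,0,0,0,45.5]]'
python3 - <<'E'
from h import *
bay()
im,d,Q=flap("scene");flap("top")
k=(d>0)&(Q[...,0]>3)&(Q[...,0]<58)&(Q[...,1]>-20)&(Q[...,1]<50)&(Q[...,2]>30);q=Q[k];print("cover",np.percentile(q,[1,50,99],axis=0).round(0).tolist())
cv2.imwrite('pics/s4.png',cv2.resize(im[150:350,200:430],None,fx=3,fy=3,interpolation=3))
E
```

```text
time_s: 6.2
tcp_pos: [0.5106, 0.0467, -0.0149]
eef_rot: [64.2, 90.0, -130.7]
contact_force: [0.1, -1.4, 4.4]
gripper_width: 0.0398
t 6.2 bay xyz [-78.6  26.2 -14.9] Aouter 67.1 w 0.03983869985440119 F [ 0.1 -1.4  4.4] toolz yaw 165.06 down [-0. -0. -1.]
scene -50 580 outer edge yz [-41. 109.  85.] angle deg 14.6
scene -20 801 outer edge yz [-15. 102.  22.] angle deg 14.5
top -50 90 outer edge yz [-28. 102.  22.] angle deg 12.0
top -20 507 outer edge yz [ 14. 102.  24.] angle deg 12.6
cover [[3.0, 15.0, 31.0], [33.0, 28.0, 50.0], [58.0, 40.0, 61.0]]
```

View pics/s4.png

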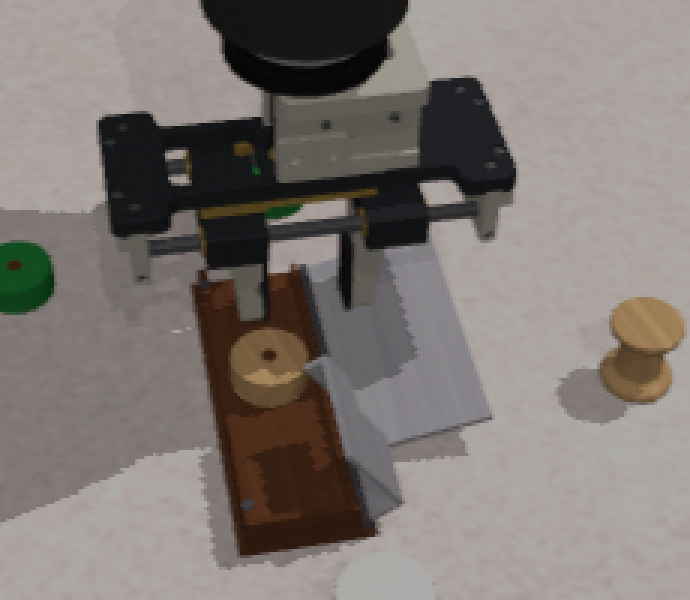

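Flap is held at about 0.98 rad, finger B sits in the channel (crop 255,318) behind the base (270,365), and the bay is clear. I'll press a little lower, then push.

```bash
python3 -m creep '[[0,0,0,0.35,0,0,45.5],[0,0,0,0,0,0,45.5],[0,0,0,0,0,-0.5,45.5],[0,0,0,0,0,-0.6,45.5],[0,0,0,0,0,-0.6,45.5],[0,0,0,0,0,-0.6,45.5],[0,0,0,0,0,-0.6,45.5],[0,0,0,0,0,-0.6,45.5]]'
cat >> h.py <<'E'
def base(n="scene"):
    im,d=r.capture(n);Q=B(cloud(n,d))
    for m in r.masks_of("base_center",n):
        q=Q[m["pixels"]&(d>0)]
        q=q[(q[:,2]>17)&(q[:,2]<28)]
        if len(q) and abs(np.median(q[:,1]))<30: print("base",n,round(m["score"],2),len(q),"x",np.percentile(q[:,0],[2,50,98]).round(1),"y",np.percentile(q[:,1],[2,50,98]).round(1),"z",np.median(q[:,2]).round(1))
    return im
E
python3 - <<'E'
from h import *
bay()
flap("scene");base();base("top")
E
```

```text
time_s: 7.1
tcp_pos: [0.5449, 0.0376, -0.0186]
eef_rot: [39.3, 90.0, -155.6]
contact_force: [-3.1, 0.6, 4.1]
gripper_width: 0.0399
t 7.1 bay xyz [-43.1  26.2 -18.6] Aouter 67.2 w 0.039942090712142005 F [-3.1  0.6  4.1] toolz yaw 165.04 down [-0. -0. -1.]
scene -50 562 outer edge yz [-30. 106.  84.] angle deg 27.0
scene -20 488 outer edge yz [ -4. 108.  84.] angle deg 6.6
base scene 0.39 33 x [-194.1 -188.3 -182.1] y [12.8 20.  26.1] z 19.2
base top 0.92 247 x [-197.1 -179.2 -162. ] y [10.2 25.4 42.8] z 18.8
```

```bash
python3 -m creep '[[0,0,0,0,0,-0.6,45.5],[0,0,0,0,0,-0.6,45.5],[0,0,0,0,0,-0.6,45.5],[0,0,0,0,0,-0.6,45.5],[0,0,0,0,0,-0.6,45.5],[0,0,0,0,0,-0.6,45.5],[0,0,0,0,0,-0.5,45.5],[0,0,0,0,0,0,45.5]]'
python3 - <<'E'
from h import *
bay()
flap("scene");im=base()
cv2.imwrite('pics/s5.png',cv2.resize(im[150:350,200:430],None,fx=3,fy=3,interpolation=3))
E
```

```text
time_s: 8.15
tcp_pos: [0.5851, 0.0271, -0.0184]
eef_rot: [-168.4, 90.0, -3.3]
contact_force: [0.8, -1.1, 3.1]
gripper_width: 0.0399
t 8.15 bay xyz [ -1.5  26.4 -18.4] Aouter 67.4 w 0.03992571826453931 F [ 0.8 -1.1  3.1] toolz yaw 165.04 down [ 0.001 -0.    -1.   ]
scene -20 728 outer edge yz [ 13. 106.  84.] angle deg 9.1
base scene 0.8 542 x [12.4 32.6 49.5] y [-17.6  -0.2  17.9] z 23.1
base scene 0.66 51 x [-186.3 -172.  -159.4] y [ 6.6 11.2 18.6] z 19.0
```

View pics/s5.png

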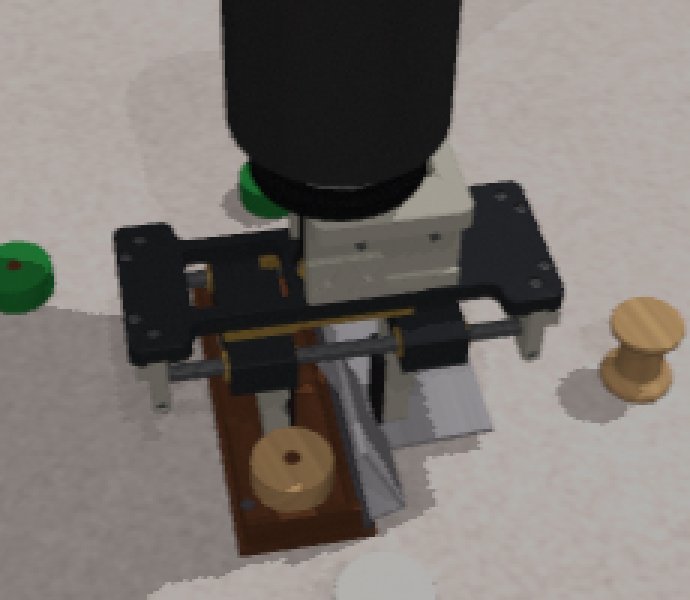

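The base is inside at x≈31, y≈0, with the flap still open. I'll draw back while holding the plate, then let it rise under control.

```bash
python3 -m creep '[[0,0,0,0,0,0.6,45.5],[0,0,0,0,0,1.2,45.5],[0,0,0,0,0,1.2,45.5],[0,0,0,0,0,1.2,45.5],[0,0,0,0,0,1.2,45.5],[0,0,0,0,0,1.2,45.5],[0,0,0,0,0,0.9,45.5],[0,0,0,0,0,0,45.5]]'
python3 -m creep '[[0,0,0,-0.6,0,0,45.5],[0,0,0,-0.8,-0.15,0,45.5],[0,0,0,-0.8,-0.15,0,45.5],[0,0,0,-0.8,-0.15,0,45.5],[0,0,0,-0.6,-0.1,0,45.5],[0,0,0,-0.6,0.6,0,45.5],[0,0,0,-0.4,0.8,0,45.5],[0,0,0,-0.3,0.8,0,45.5]]'
python3 -m creep '[[0,0,0,-0.3,0.6,0,45.5],[0,0,0,-0.5,0.6,0,45.5],[0,0,0,-2,0.3,0,45.5],[0,0,0,-3,0,1,45.5],[0,0,0,-4,0,2,45.5],[0,0,0,-3,0,3,45.5],[0,0,0,0,0,0,45.5],[0,0,0,0,0,0,45.5]]'
python3 - <<'E'
from h import *
bay()
flap("scene");im=base();base("top")
for q in("figure","pot","spool"):
    for n in("scene","top"): print(q,n,[(round(m["score"],2),np.round(m["rect"])) for m in r.look_for(q,n)[:1]])
cv2.imwrite('pics/s6.png',cv2.resize(im[150:350,200:430],None,fx=3,fy=3,interpolation=3))
E
```

```text
time_s: 9.1
tcp_pos: [0.5097, 0.0469, -0.0185]
eef_rot: [20.5, 89.9, -174.4]
contact_force: [-1.9, 1.8, 4.7]
gripper_width: 0.04
time_s: 9.9
tcp_pos: [0.5073, 0.0302, 0.031]
eef_rot: [-130.0, 90.0, 35.1]
contact_force: [-0.0, 0.4, -0.2]
gripper_width: 0.0396
time_s: 10.7
tcp_pos: [0.4456, 0.032, 0.1596]
eef_rot: [-132.1, 89.8, 33.0]
contact_force: [0.4, 0.6, -0.4]
gripper_width: 0.0399
t 10.7 bay xyz [-137.6   -4.8  159.6] Aouter 36.1 w 0.03989625696935532 F [ 0.4  0.6 -0.4] toolz yaw 165.1 down [ 0.002  0.002 -1.   ]
scene -50 348 outer edge yz [-50.  56.  77.] angle deg 69.8
scene -20 525 outer edge yz [-4. 56. 77.] angle deg 69.9
base scene 0.96 280 x [-194.8 -176.  -159.6] y [ 8.1 25.5 43.2] z 19.3
figure scene [(0.7, array([152., 264., 189., 327.]))]
figure top [(0.9, array([422., 244., 455., 268.]))]
pot scene [(0.56, array([311., 330., 349., 383.]))]
pot top [(0.77, array([338., 144., 363., 172.]))]
spool scene [(0.95, array([399., 247., 432., 286.]))]
spool top [(0.9, array([231., 196., 256., 217.]))]
```

View pics/s6.png

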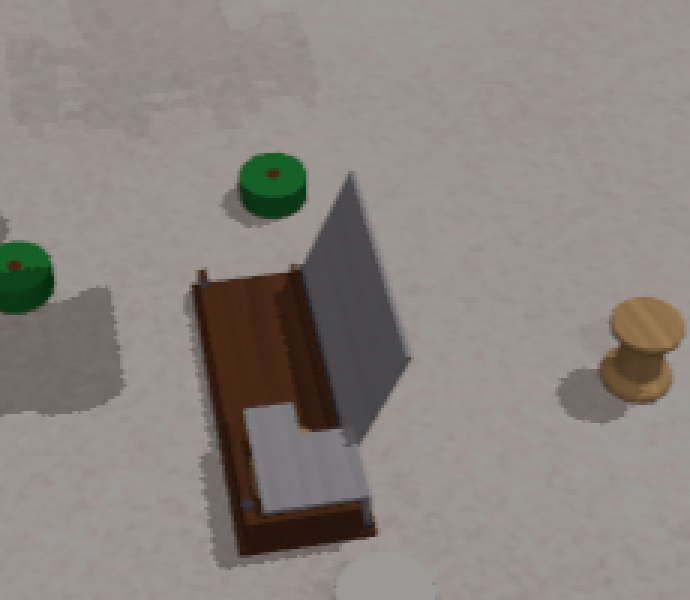

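The flap is shut, with its plate back at the starting angle. The base is under the cover, its rim just showing at crop (300,428), and the channel is empty. The bystanders haven't moved and the arm is clear.

```bash
python3 -c "
from plant import r
print(r.close_job())"
```

```text
the job is handed in; nothing more can be done
None
```

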